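# Load a collet chuck into an indexing head

## Task

Take the collet chuck (the tool with two spanner flats and a slim nut) from the stand and load it into the upright spindle of the indexing head: lower the taper in, feel for the drive dogs with only light pressure until the flange slots drop over them, and then push it down firmly until it snaps fully home with its flange flat on the spindle nose. Leave the spindle turned clockwise, seen from above, against its zero stop and let go of the chuck. Never force anything, and leave the other tools and things on the bench where they are.

Things in the scene. Friction and masses are not known exactly. Their poses are not given: they have to be found in the camera images.
- head: Indexing head: grey cast block bolted to the bench, foot 180 x 130 mm, round body 124 mm wide, upright steel spindle on top with a 110 mm dial and a 70 mm nose. Origin under its centre on the bench; axes fixed (they do not turn with the spindle).
- nose (a point): Centre of the flat nose face, 125 mm above the bench, at the mouth of the taper bore; z up, x and y are the fixed head's axes. Bore 32 mm wide at the mouth, 18 mm at 48 mm deep (7:24), 0.1 mm clearance when home. Two drive dogs stand opposite each other on the face: 14 mm wide, 8 mm high, 18 to 28 mm from the axis, top edges bevelled 0.7 mm.
- dog_top (a point): On the spindle axis at the height of the dogs' tops, 8 mm above the nose; axes as nose. The spindle turns stiffly about z (drag 0.25 N m: light pressure does not carry it round). Its angle is not measured: at the start the line of the dogs lies 19 to 83 degrees anticlockwise, seen from above, of this x axis. Find it by eye or feel. Over 45 N on their tops spoils them.
- zero_stop (a point): Stop block with a screw at the side of the body, 103 mm up. Turned clockwise (from above), the spindle comes up hard when its dial lug meets this screw; the dogs then stand 0.04 rad anticlockwise of the head's x axis, so that a chuck turned against the stop has taken up its play and its slots lie along that x axis. Against the stop 1 N m is plenty: 2.5 N m would hurt the dogs.
- lock (a point): On the axis 59 mm below the nose, hidden: two spring balls that snap behind the pull stud. They start to resist about 7 mm before the chuck is home, resist most at about 5 mm, where they need about 14 N down in all (8 N push besides the chuck's weight), then give way, draw the shank home and hold it.
- chuck_grip (a point): Collet chuck, steel, 0.55 kg, upright in one of the stand's three holes. Two spanner flats 30 mm apart, 26 mm wide, from 16 to 50 mm above the flange's underside; above them a dark 28 mm nut to 70 mm. Point on the axis, 40 mm above the flange's underside, where to grip; z up, x along the line of the two drive slots, y square to the flats (fingers close along y).
- chuck_seat (a point): Centre of the underside of the chuck's flange; axes as chuck_grip. Flange 50 mm wide, 16 mm thick, two opposite slots 15.8 mm wide cut from the rim to 16.5 mm from the axis (play over the dogs 0.04 rad either way; a half turn makes no difference). Below it the shank: 32 to 18 mm over 48 mm, then a pull stud, 65.5 mm in all. Home: this point meets the nose point.
- centre_mid (a point): Bystander: dead centre, a plain steel point on the same shank and flange, in another hole of the stand; point on its axis 30 mm above its flange's underside.
- drill_chuck_mid (a point): Bystander: drill chuck (dark, knurled, 37 mm, three jaws) on the same shank and flange, in the other hole; point on its axis 30 mm above its flange's underside. The stand: plywood deck 90 x 320 mm, 85 mm high, three holes in a row 105 mm apart; flanges rest on the deck.
- car_mid (a point): Bystander: slot car, 135 x 58 x 40 mm; point at its middle.
- cutters_mid (a point): Bystander: side cutters, 140 mm long, lying; point near their pivot.
- screwdriver_mid (a point): Bystander: screwdriver, 170 mm long, lying; point at its middle.
- spanner_mid (a point): Bystander: flat spanner, 150 mm long, lying; point at its middle.
- tub_mid (a point): Bystander: small open grey tub of wheels, 75 x 55 x 30 mm; point at its middle.
There are look-alikes about, which are no part of the job. What is shaped like the part that bears chuck_grip but yellow is not meant.

How it is judged:
By the outcome, as a careful person would: the job done as asked, in the order asked, and still so for the second after the job is handed in, with the robot touching nothing.
It also fails if it takes over 72 s, if anything falls off the work surface, if the arm or the gripper's body presses on something with over 40 N, if the wrist force passes 120 N, or if a joint passes its speed limit or range.

## Robot

A 6-joint arm with a two-finger parallel gripper is mounted at the origin on the work surface. World frame = base frame: x ahead of the robot, y to its left, z up, the work surface at z = 0. Lengths are in m, angles in degrees, forces in N, time in s.
With the tool pointing down it reaches from about 0.325 to 0.775 m from the base axis. Payload 5.5 kg.
Tool frame: the origin (TCP) lies at the centre of the arm's flange, where the gripper is bolted on; the fingertips stand 182 mm ahead of it and the grasp point (between the pads) lies 163 mm ahead of it; z points along the fingers, y is the line along which they close (so a half turn about z gives the same grasp; the last joint's range is limited). The gripper opens to 88 mm and grips with 3 to 60 N. Pads are 20 mm wide; open, the fingers measure 115 mm over their backs; the gripper's body (75 mm by 178 mm) begins 61 mm behind the grasp point.
Start: joints at [68.944, 5.22, 70.514, -0, 104.267, -3.249], TCP at [0.183, 0.571, 0.405] pointing down, gripper open.
Joint ranges: [-164.24, 164.24], [-49.07, 125.15], [9.68, 141.18], [-86.29, 266.29], [3.28, 154.24], [-151.56, 151.56]. Speed limits (degrees/s): [147.25, 147.25, 172.46, 180, 180, 180].

## Interface

Orientations are given as [roll, pitch, yaw] about the fixed x, y, z axes, in that order (R = Rz(yaw) Ry(pitch) Rx(roll)).
In Python, from station import r gives the robot as it stands. The module is installed in compiled form; this text tells all that it offers. Calls block until the motion is done:
- r.reach(position, orientation): joint-space move of the TCP to a pose.
- r.servo_line(position, rotation=None, speed=0.15): straight line of the TCP; rotation=None keeps the orientation; speed is the mean speed in m/s.
- r.move_joints(angles): joint-space move.
- r.let_go() and r.grab(squeeze=None): open the fingers fully, or close them until they stop; squeeze is the grip in N (None keeps the last).
- r.wait(seconds).
- r.inverse_kinematics(position, orientation): joint angles nearest the present ones, or None.
- r.sense(): the state.
- r.snapshot(name): name is "side" or "top" or "wrist"; returns a dict with "frame" (384x512x3 uint8, red, green, blue), "fx", "fy", "cx", "cy" (pixels), "dist_coeffs" ([k1, k2, p1, p2, k3] as OpenCV has them; the pictures are not rectified), "R" (3x3) and "t" (3): a world point X has camera coordinates R X + t. Camera axes: x right, y down, z forward; pixel columns grow to the right and rows downward; lengths in m; the calibration is good to about 2 mm. A picture is of the moment at which its call begins. There is no depth.
A pose or a line that the arm cannot do raises r.IKError and nothing moves.
- r.hand_in(): hands the job in; it is judged then, once.
The state is a dict: "clock": time; "joints": joint angles; "joint_vel": joint speeds; "joint_torque": joint torques, N m; "tcp_pos": TCP position; "orientation": TCP orientation; "contact_force": force on the tool from outside, world axes, zero at the start; "torque": the same for the moment, N m; "opening": finger opening in m; "gripper_force": force on a finger pad.
Only numpy, scipy, OpenCV 4.12 (cv2) and the standard library are available. Lean on these libraries where they do the work, as an engineer would, in place of code of your own. Each camera call takes 0.05 s, during which the arm holds its last target. There are 200 camera calls.

## Working session

There is one attempt and no reset: what is moved stays moved. The work goes in short steps, each a Python script; the robot and the scene stay as the last script left them, time stands still between calls to the robot, and variables do not carry over. Pictures are saved under pics/ and viewed, at most 10 in all, crops included, and the job is handed in when it is done.

```bash
mkdir -p pics; python3 - <<'E'
from station import r
import cv2,numpy as np
for n in("top","side","wrist"):
    s=r.snapshot(n); cv2.imwrite(f"pics/{n}0.png",s["frame"][:,:,::-1]); print(n,s["fx"],s["fy"],s["cx"],s["cy"],s["dist_coeffs"],np.round(s["R"],3).tolist(),np.round(s["t"],3), np.round(-np.array(s["R"]).T@np.array(s["t"]),3))
a=cv2.imread("pics/top0.png");b=cv2.imread("pics/side0.png")
cv2.imwrite("pics/top0b.png",cv2.resize(a,(800,600),interpolation=2));cv2.imwrite("pics/side0b.png",cv2.resize(b,(800,600),interpolation=2))
s=r.sense();print(s)
E
```

```text
top 364.8915197480523 364.8915197480523 253.26922738522046 190.227794923767 [-0.00275044  0.          0.          0.          0.        ] [[0.008, -1.0, -0.013], [-0.995, -0.007, -0.1], [0.1, 0.014, -0.995]] [0.072 0.638 1.007] [0.534 0.062 1.066]
side 366.7806613988424 366.7806613988424 263.74746426305546 190.99134615202692 [-0.07174237  0.          0.          0.          0.        ] [[0.994, -0.106, -0.02], [-0.076, -0.559, -0.826], [0.077, 0.822, -0.564]] [-0.602  0.181  0.965] [ 0.539 -0.756  0.682]
wrist 310.61890860207205 310.61890860207205 255.62170044514662 192.90972427584998 [-0.03259116  0.          0.          0.          0.        ] [[0.304, 0.953, -0.001], [0.918, -0.293, 0.268], [0.255, -0.082, -0.963]] [-0.602 -0.033  0.39 ] [0.114 0.595 0.384]
{'clock': 0.15, 'joints': array([ 6.89444215e+01,  5.25505902e+00,  7.05654778e+01,  1.46112178e-03,
        1.04266042e+02, -3.24844050e+00]), 'joint_vel': array([-0.02479551, -0.18184038, -0.23737218,  0.04767874, -0.07875653,
        0.01670544]), 'joint_torque': array([ 1.96264467e-03, -4.47049141e+01, -4.06905019e+01,  6.99035218e-02,
        2.75691412e-02, -1.06706170e-04]), 'tcp_pos': array([0.18350488, 0.57131097, 0.40375242]), 'orientation': array([-1.79913640e+02, -6.32037895e-03,  1.62193216e+02]), 'contact_force': array([-0.23830109,  0.19845062, -0.72413007]), 'torque': array([-0.0311596 ,  0.01887203,  0.03960644]), 'gripper_force': 0.0, 'opening': 0.0881178353397629}
```

View pics/top0b.png

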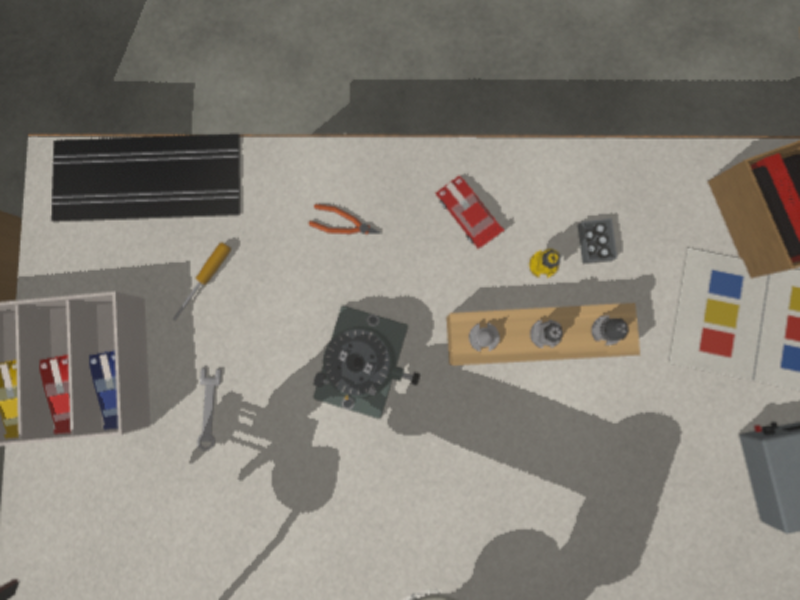

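View pics/side0b.png

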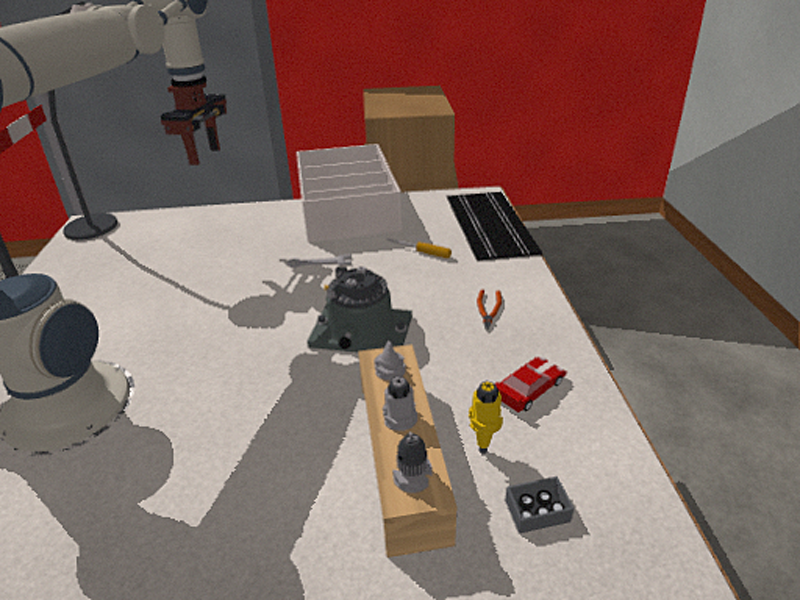

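The candidates, in 800x600 top-view pixels, are:
- The left tool on the stand at (485,335), a plain cone, so the dead centre.
- The middle tool at (548,332), pale body with a slim dark nut.
- The right tool at (612,328), a wide dark knurled body, so the drill chuck.
- The yellow one at (545,262), an excluded look-alike.

The middle one fits. I'll confirm it with an enlarged wrist crop and also look at the head.

```bash
cat > h.py <<'E'
from station import r
import cv2,numpy as np
from scipy.spatial.transform import Rotation as Ro
def rays(s,px):
    K=np.array([[s["fx"],0,s["cx"]],[0,s["fy"],s["cy"]],[0,0,1]])
    u=cv2.undistortPoints(np.array(px,float).reshape(-1,1,2),K,np.array(s["dist_coeffs"],float))[:,0]
    R=np.array(s["R"]);C=-R.T@np.array(s["t"])
    return C,np.c_[u,np.ones(len(u))]@R
def plane(s,px,z):
    C,d=rays(s,px); return C+d*((z-C[2])/d[:,2])[:,None]
def proj(s,X):
    K=np.array([[s["fx"],0,s["cx"]],[0,s["fy"],s["cy"]],[0,0,1]])
    return cv2.projectPoints(np.array(X,float).reshape(-1,1,3),cv2.Rodrigues(np.array(s["R"]))[0],np.array(s["t"],float),K,np.array(s["dist_coeffs"],float))[0][:,0]
def save(s,n): cv2.imwrite(n,s["frame"][:,:,::-1])
E
python3 - <<'E'
from h import *
import pickle
s=r.snapshot("top");k=1.5625
h=plane(s,[[355/k,363/k]],.125)[0]; c=plane(s,[[553/k,329/k]],.155)[0]
st=plane(s,np.array([[448,315],[636,305],[639,354],[450,365]])/k,.085)
print("head",h,"chuck",c,"stand",st)
for n,p,z in(("head",h,.42),("chuck",c,.42)):
    q=[p[0],p[1],z]
    ya=[a for a in range(-180,180,30) if r.inverse_kinematics(q,[180,0,a]) is not None]
    j=r.sense()["joints"]
    y=min(ya,key=lambda a:np.abs(np.array(r.inverse_kinematics(q,[180,0,a]))-j).max())
    r.reach(q,[180,0,y]); r.wait(.3)
    w=r.snapshot("wrist"); save(w,f"pics/{n}1.png"); pickle.dump(w,open(n+"1.pkl","wb"))
    cv2.imwrite(f"pics/{n}1b.png",cv2.resize(w["frame"][:,:,::-1],(800,600),interpolation=cv2.INTER_CUBIC))
    print(n,y,r.sense()["clock"],r.sense()["joints"].round(),proj(w,[p]))
    s=r.snapshot("top"); pickle.dump(s,open(f"top_{n}.pkl","wb")); s=r.snapshot("side"); pickle.dump(s,open(f"side_{n}.pkl","wb"))
E
```

```text
head [0.51933212 0.14137768 0.125     ] chuck [ 0.57612673 -0.17594306  0.155     ] stand [[ 0.60217513 -0.01439473  0.085     ]
 [ 0.6216467  -0.33726116  0.085     ]
 [ 0.53784015 -0.33951199  0.085     ]
 [ 0.51664265 -0.01770482  0.085     ]]
head 60 2.5167 [ 12.  -4.  78.   0. 106.  42.] [[256.75155287 191.68716713]]
chuck 0 4.1917 [-20.   6.  68.   0. 106.  70.] [[259.015168   199.15788101]]
```

View pics/head1b.png

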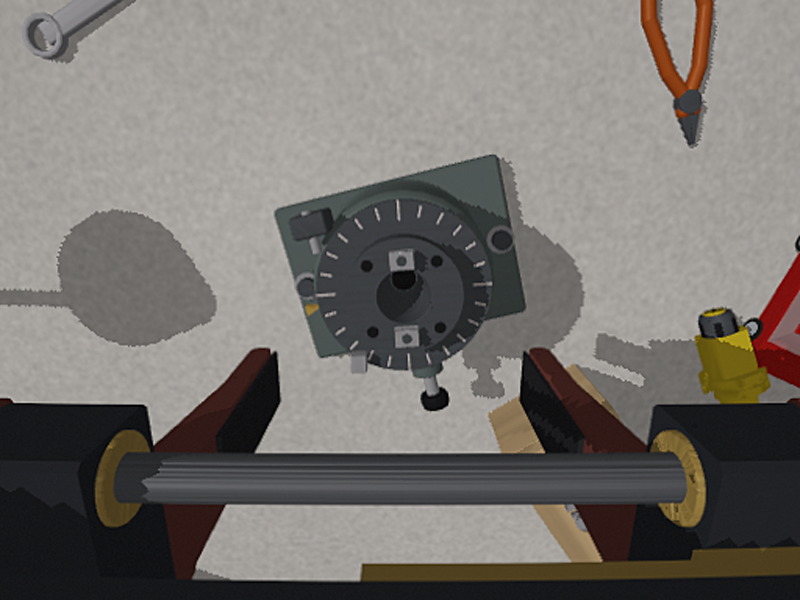

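View pics/chuck1b.png

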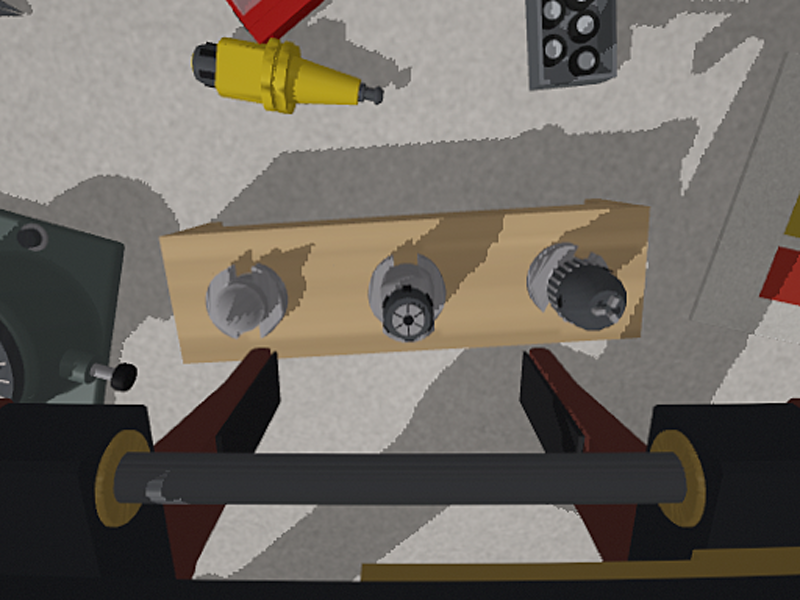

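The wrist view of the head shows the dogs at about (401,260) and (407,338), and the lug at (358,362). The stop screw is near (318,245). The long foot edge is tilted about 14°, so the dogs stand about 80° anticlockwise of head x, which lies within the given range. The stand view shows the centre at (247,300), the collet chuck at (409,300) with a slim slotted nut, and the drill chuck at (580,285). I'll overlay model estimates on enlarged crops.

```bash
cat > ov.py <<'E'
from h import *
import pickle
k=1.5625
W=pickle.load(open("head1.pkl","rb"));V=pickle.load(open("chuck1.pkl","rb"))
TH=pickle.load(open("top_chuck.pkl","rb"));TC=pickle.load(open("top_head.pkl","rb"))
def crop(s,c,w,h,curves):
    m=400//w; x0,y0=int(c[0]-w/2),int(c[1]-h/2)
    im=cv2.resize(s["frame"][y0:y0+h,x0:x0+w,::-1],None,fx=400/w,fy=300/h,interpolation=cv2.INTER_CUBIC)
    for X,col in curves:
        p=(proj(s,X)-[x0,y0]+.5)*[400/w,300/h]
        cv2.polylines(im,[np.int32(np.round(p*8))],False,col,1,cv2.LINE_AA,3)
    return im,(x0,y0)
def circ(c,rad,z):
    a=np.linspace(0,2*np.pi,73);return np.c_[c[0]+rad*np.cos(a),c[1]+rad*np.sin(a),z+0*a]
def rect(c,w,h,z,yaw,off=(0,0)):
    P=np.array([[-w,-h],[w,-h],[w,h],[-w,h],[-w,-h]])/2+off
    a=np.radians(yaw);P=P@np.array([[np.cos(a),np.sin(a)],[-np.sin(a),np.cos(a)]])
    return np.c_[P+np.array(c)[:2],z+np.zeros(5)]
def headc(c,hy,dy):
    g,y,m=(0,255,0),(0,255,255),(255,0,255)
    return [(circ(c,.035,.125),g),(circ(c,.016,.125),y),(rect(c,.18,.13,.0,hy),m),(rect(c,.01,.014,.133,dy,(.023,0)),m),(rect(c,.01,.014,.133,dy,(-.023,0)),m)]
def chuckc(c,cy):
    g,y,m=(0,255,0),(0,255,255),(255,0,255)
    return [(circ(c,.025,.101),g),(circ(c,.014,.155),y),(rect(c,.0085,.0158,.101,cy,(.02075,0)),m),(rect(c,.0085,.0158,.101,cy,(-.02075,0)),m),(rect(c,.026,.03,.135,cy),(255,128,0))]
def montage(hc,hy,dy,cc,cy,hc2,cc2,name):
    a,o1=crop(V,proj(V,[[*cc,.125]])[0],80,60,chuckc(cc,cy)); b,o2=crop(W,proj(W,[[*hc,.125]])[0],160,120,headc(hc,hy,dy))
    c,o3=crop(TC,proj(TC,[[*cc2,.125]])[0],80,60,chuckc(cc2,cy)); d,o4=crop(TH,proj(TH,[[*hc2,.125]])[0],80,60,headc(hc2,hy,dy))
    cv2.imwrite(name,np.vstack([np.hstack([a,b]),np.hstack([c,d])])); print(o1,o2,o3,o4)
E
python3 - <<'E'
from ov import *
d=plane(W,np.array([[401,260],[407,338]])/k,.133);print("dogs",d,np.linalg.norm(d[0]-d[1]))
v=d[0]-d[1];dy=np.degrees(np.arctan2(v[1],v[0]))
f=plane(W,np.array([[276,210],[496,155],[525,308],[318,356]])/k,.015);print("foot",f)
v=f[1]-f[0]+f[2]-f[3];hy=np.degrees(np.arctan2(v[1],v[0]));print("dy",dy,"hy",hy,(dy-hy)%180)
n=plane(V,np.array([[409,316]])/k,.155);fl=plane(V,np.array([[407,288]])/k,.101);print("nut",n,"flange",fl)
cc=(n[0]+fl[0])[:2]/2
st=plane(V,np.array([[161,237],[648,206],[641,338],[183,363]])/k,.085);v=st[1]-st[0]+st[2]-st[3];sy=np.degrees(np.arctan2(v[1],v[0]));print("stand",st.mean(0),sy)
hc=d.mean(0)[:2]
montage(hc,hy,dy,cc,sy-0,hc,cc,"pics/m1.png")
E
```

```text
dogs [[0.53168645 0.16318433 0.133     ]
 [0.5117635  0.12137382 0.133     ]] 0.046314612864741374
foot [[0.45566007 0.22737775 0.015     ]
 [0.62433682 0.17834125 0.015     ]
 [0.59008601 0.05773549 0.015     ]
 [0.41847101 0.10716112 0.015     ]]
dy 64.52193686923914 hy -16.137600628766574 80.65953749800572
nut [[ 0.5734719  -0.17823097  0.155     ]] flange [[ 0.57534857 -0.17791657  0.101     ]]
stand [ 0.57115267 -0.17790453  0.085     ] -86.33104559943905
(221, 161) (178, 129) (311, 181) (186, 201)
```

View pics/m1.png

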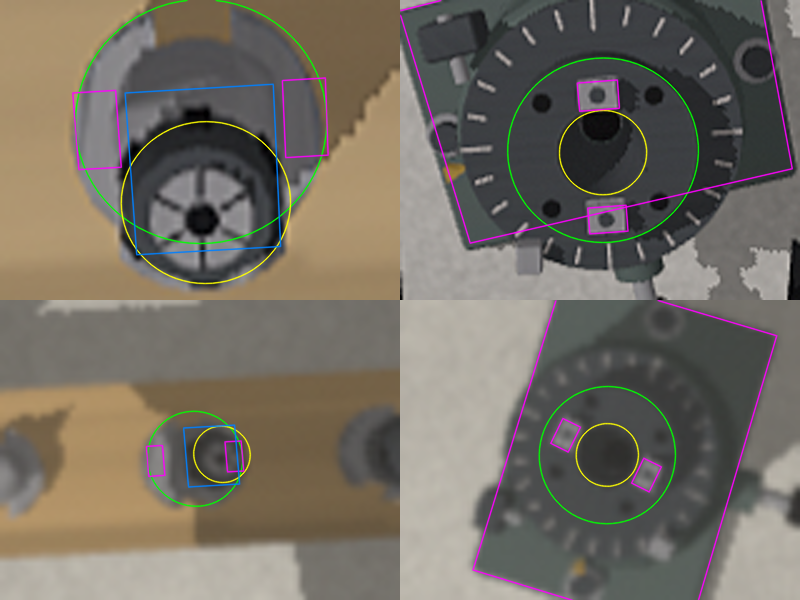

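The crop confirms the middle tool: slim slotted nut, flats and slots, with the slot gap towards the top of the image at about (193,25), roughly along world x. The head overlay matches in both cameras. I'll refine the chuck centre and yaw.

```bash
python3 - <<'E'
from ov import *
cc=np.array([.5744,-.1773]);cy=4
a,_=crop(V,(261,187),80,60,chuckc(cc,cy)); b,_=crop(TC,(348,211),40,30,chuckc(cc,cy))
S=pickle.load(open("side_head.pkl","rb"))
c,_=crop(S,proj(S,[[*cc,.125]])[0],80,60,chuckc(cc,cy)+[(circ(cc,.025,.085),(0,255,0))]); 
S=pickle.load(open("side_chuck.pkl","rb"))
d,_=crop(S,proj(S,[[.5217,.1423,.125]])[0],80,60,headc((.5217,.1423),-16.14,64.5))
cv2.imwrite("pics/m2.png",np.vstack([np.hstack([a,b]),np.hstack([c,d])]))
E
```

```text
(no output)
```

View pics/m2.png

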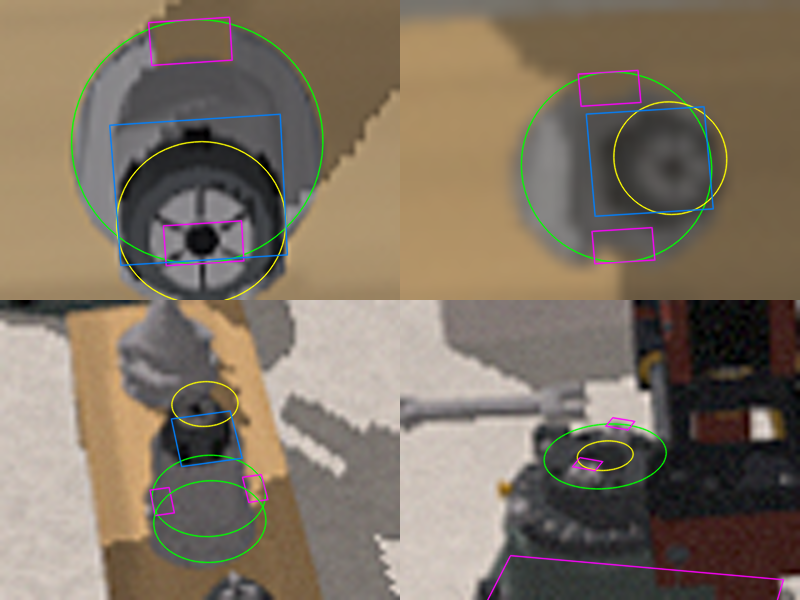

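The overlay matches with the chuck at about (0.5742, -0.1773), slot yaw 4°. Now I'll grasp it.

```bash
python3 - <<'E'
from h import *
o=[180,0,4]
def st(n):
    s=r.sense();print(n,round(s["clock"],2),s["tcp_pos"].round(4),s["orientation"].round(2),"F",s["contact_force"].round(2),"T",s["torque"].round(3),"op",round(s["opening"],4),round(s["gripper_force"],1));return s
p=np.array([.5742,-.1773,.288])
r.reach(p+[0,0,.06],o);st("above")
r.servo_line(p,speed=.08);r.wait(.2);a=st("down")
if np.abs(a["contact_force"]).max()<4:
    r.grab(8);r.wait(.3);st("grab8")
E
```

```text
above 4.68 [ 0.574  -0.1772  0.3472] [-1.7993e+02  1.5000e-01  3.9400e+00] F [0.68 0.33 1.26] T [-0.016  0.146  0.011] op 0.088 0.0
down 5.78 [ 0.5743 -0.1773  0.2888] [ 1.7997e+02 -6.0000e-02  4.0000e+00] F [ 1.13 -0.11 -0.14] T [0.02  0.189 0.013] op 0.0875 0.0
grab8 7.0 [ 0.5743 -0.1776  0.2881] [ 1.7994e+02 -3.0000e-02  3.9800e+00] F [ 2.34 -4.42 -1.08] T [-0.823 -0.152  0.106] op 0.0301 8.0
```

```bash
cat >> h.py <<'E'
def st(n,show=True):
    s=r.sense()
    if show: print(n,round(s["clock"],2),s["tcp_pos"].round(4),s["orientation"].round(2),"F",s["contact_force"].round(2),"T",s["torque"].round(3),"op",round(s["opening"],4),round(s["gripper_force"],1))
    return s
E
python3 - <<'E'
from h import *
p=np.array([.5742,-.1773,.288])
for i in range(3):
    p[1]-=.0005;r.servo_line(p,speed=.02);a=st(i)
    if a["contact_force"][1]>-1.5:break
r.grab(50);r.wait(.2);st("g50")
r.servo_line(p+[0,0,.015],speed=.05);r.wait(.1);st("up15")
r.servo_line(p+[0,0,.175],speed=.2);r.wait(.3);st("up")
cv2.imwrite("pics/w3.png",r.snapshot("wrist")["frame"][:,:,::-1])
E
```

```text
0 7.25 [ 0.5743 -0.1778  0.2881] [ 1.8e+02 -2.0e-02  4.0e+00] F [ 2.38 -3.78 -0.03] T [-0.588 -0.332 -0.   ] op 0.03 8.0
1 7.5 [ 0.5743 -0.178   0.2881] [-1.7996e+02 -2.0000e-02  4.0200e+00] F [ 2.97 -0.65  0.16] T [-0.199 -0.348 -0.056] op 0.0296 8.0
g50 7.92 [ 0.5743 -0.178   0.2881] [-1.7997e+02 -2.0000e-02  4.0200e+00] F [3.65 0.25 0.65] T [ 0.21  -0.32  -0.071] op 0.0298 50.0
up15 8.47 [ 0.574  -0.1783  0.3025] [-1.7997e+02  6.0000e-02  4.0000e+00] F [-0.04  0.15 -4.04] T [0.001 0.136 0.061] op 0.0298 50.0
up 9.72 [ 0.5743 -0.1783  0.462 ] [-1.7996e+02  8.0000e-02  4.0000e+00] F [-0.21  0.76 -4.62] T [-0.008  0.131  0.011] op 0.03 50.0
```

```bash
cat >> h.py <<'E'
def avg(n=8):
    F=[];T=[]
    for _ in range(n):
        s=r.sense();F.append(s["contact_force"]);T.append(s["torque"]);r.wait(.01)
    return np.mean(F,0),np.mean(T,0)
def H(z): return (z-.125-.203)*1e3
E
python3 - <<'E'
from h import *
import json
o=[180,0,64.5];c=np.array([.5217,.1423])
r.reach([*c,.46],o);r.wait(.4);st("over")
r.servo_line([*c,.40],speed=.15);r.wait(.3);F0,T0=avg(20);print("F0",F0.round(2),T0.round(3))
p=np.array([*c,.40])
for h in (60,50,40,32,26,21,17):
    p[2]=.328+h/1e3
    r.servo_line(p,speed=.05);F,T=avg();F=F-F0;print(h,p[:2].round(4),F.round(2),(T-T0).round(3))
    if F[2]>6 or np.hypot(*F[:2])>8: break
    L=F[:2]; 
    if np.hypot(*L)>1.5: p[:2]+=L*1e-4
json.dump([F0.tolist(),T0.tolist(),p.tolist()],open("f0.json","w"));st("end")
E
```

```text
over 11.4 [0.5219 0.1418 0.4599] [-1.800e+02  1.000e-02  6.444e+01] F [-0.23 -0.12 -5.11] T [-0.056  0.11  -0.033] op 0.0301 50.0
F0 [-0.01  0.06 -4.99] [-0.053  0.089 -0.005]
60 [0.5217 0.1423] [ 0.22  0.03 -0.01] [-0.005  0.008  0.016]
50 [0.5217 0.1423] [-0.21 -0.09  0.21] [0.01  0.013 0.025]
40 [0.5217 0.1423] [ 0.4   0.42 -0.22] [ 0.002 -0.019 -0.007]
32 [0.5217 0.1423] [ 0.04 -0.09  0.52] [-0.005 -0.011  0.001]
26 [0.5217 0.1423] [ 0.09 -0.11 -0.15] [ 0.007  0.006 -0.002]
21 [0.5217 0.1423] [0.11 0.04 0.21] [ 0.006 -0.012  0.006]
17 [0.5217 0.1423] [-0.12  0.02 -0.09] [-0.004  0.007  0.019]
end 15.05 [0.5217 0.1423 0.3449] [-1.7999e+02  1.0000e-02  6.4500e+01] F [ 0.25  0.5  -4.24] T [-0.069  0.066 -0.019] op 0.0299 50.0
```

```bash
python3 - <<'E'
from h import *
import json
F0,T0,p=map(np.array,json.load(open("f0.json")))
for h in (14,12,11,10,9.3,8.7,8.2,7.7,7.2,6.7,6.2,5.7):
    p[2]=.328+h/1e3
    for k in range(3):
        r.servo_line(p,speed=.03);F,T=avg();F=F-F0;L=F[:2]
        print(h,p[:2].round(4),F.round(2),(T-T0).round(3))
        if np.hypot(*L)<1.5: break
        p[:2]+=L*8e-5
    if F[2]>4: break
json.dump([F0.tolist(),T0.tolist(),p.tolist()],open("f0.json","w"));st("end")
E
```

```text
14 [0.5217 0.1423] [ 0.02 -0.05  0.22] [ 0.03  -0.011  0.   ]
12 [0.5217 0.1423] [-0.12 -0.06  0.15] [ 0.016 -0.004  0.003]
11 [0.5217 0.1423] [ 0.02 -0.1   0.3 ] [-0.005 -0.006 -0.001]
10 [0.5217 0.1423] [-0.1  -0.06  0.2 ] [ 0.006 -0.003  0.005]
9.3 [0.5217 0.1423] [-0.12 -0.36  0.24] [ 0.012 -0.012  0.008]
8.7 [0.5217 0.1423] [-0.16  0.13 -0.04] [-0.003 -0.014  0.003]
8.2 [0.5217 0.1423] [-0.03  0.13 -0.1 ] [ 0.019 -0.021  0.021]
7.7 [0.5217 0.1423] [ 0.28  0.2  -0.15] [ 0.081 -0.049 -0.003]
7.2 [0.5217 0.1423] [ 0.81  0.5  -0.05] [ 0.135 -0.152  0.012]
6.7 [0.5217 0.1423] [1.05 1.05 0.22] [ 0.227 -0.205  0.015]
6.2 [0.5217 0.1423] [1.13 1.24 1.36] [ 0.27  -0.272  0.008]
6.2 [0.5218 0.1424] [0.98 1.39 2.  ] [ 0.229 -0.255  0.016]
6.2 [0.5219 0.1425] [0.95 0.72 2.54] [ 0.137 -0.244  0.02 ]
5.7 [0.5219 0.1425] [1.18 0.36 4.01] [ 0.092 -0.152  0.008]
end 19.48 [0.5219 0.1425 0.3339] [ 1.7998e+02 -1.0000e-02  6.4500e+01] F [ 1.11  0.31 -0.42] T [ 0.006 -0.094  0.018] op 0.0298 50.0
```

```bash
python3 - <<'E'
from h import *
import json
F0,T0,p=map(np.array,json.load(open("f0.json")))
h=5.7
while h>-1.0:
    h-=.5;p[2]=.328+h/1e3
    r.servo_line(p,speed=.03);F,T=avg(6);F=F-F0;L=F[:2];z=H(r.sense()["tcp_pos"][2])
    print(round(h,1),round(z,2),p[:2].round(4),F.round(2),(T-T0).round(3))
    if np.hypot(*L)>1: p[:2]+=L*6e-5
    if F[2]>18 : break
json.dump([F0.tolist(),T0.tolist(),p.tolist()],open("f0.json","w"));st("end")
E
```

```text
5.2 5.47 [0.5219 0.1425] [0.65 0.2  5.53] [ 0.056 -0.188  0.014]
4.7 5.01 [0.5219 0.1425] [0.6  1.   6.57] [ 0.088 -0.162 -0.01 ]
4.2 4.49 [0.5219 0.1426] [0.7  0.74 8.3 ] [ 0.15  -0.156  0.01 ]
3.7 3.26 [0.5219 0.1426] [2.54 2.33 5.53] [ 0.403 -0.543  0.005]
3.2 2.28 [0.5221 0.1428] [4.15 2.86 1.05] [ 0.573 -0.892  0.012]
2.7 1.97 [0.5223 0.1429] [ 4.34  2.71 -0.41] [ 0.555 -0.835  0.017]
2.2 1.71 [0.5226 0.1431] [ 2.88  2.16 -0.75] [ 0.407 -0.503  0.001]
1.7 1.31 [0.5228 0.1432] [ 0.92  0.77 -0.76] [ 0.254 -0.178  0.017]
1.2 0.63 [0.5228 0.1433] [ 0.22  0.89 -2.1 ] [ 0.191 -0.067  0.026]
0.7 0.13 [0.5228 0.1433] [ 0.2   1.12 -4.22] [ 0.223 -0.03  -0.009]
0.2 0.07 [0.5228 0.1433] [-0.72  0.53 -2.77] [ 0.142  0.261 -0.003]
-0.3 0.05 [0.5228 0.1433] [-3.02 -0.16  0.89] [ 0.053  0.709 -0.001]
-0.8 0.02 [0.5227 0.1433] [-4.38 -0.74  5.46] [-0.028  1.098  0.012]
-1.3 0.01 [0.5224 0.1433] [-4.98 -0.84 10.62] [-0.096  1.346  0.041]
end 23.68 [0.5224 0.1433 0.328 ] [ 1.7992e+02 -6.0000e-02  6.4500e+01] F [-5.57 -0.59  6.  ] T [-0.155  1.434 -0.008] op 0.0297 50.0
```

It snapped home, with the flange at 0.0 mm. Next comes a firm seating push, then easing off and turning clockwise.

```bash
python3 - <<'E'
from h import *
import json
F0,T0,p=map(np.array,json.load(open("f0.json")))
def go(y,pp,n=6):
    r.servo_line(pp,[180,0,y],speed=.03);F,T=avg(n);F=F-F0;T=T-T0;s=r.sense()
    print(round(s["clock"],2),y,round(s["orientation"][2],2),round(H(s["tcp_pos"][2]),2),F.round(2),T.round(3));return F,T,s
p[:2]=[.5224,.1433];p[2]=.328-.0018;go(64.5,p)
p[2]=.328
for k in range(3):
    p[:2]=p[:2];F,T,_=go(64.5,p)
    if np.hypot(*F[:2])<1.2:break
    p[:2]+=F[:2]*5e-5
y=64.5
for d in (3,3,6,12):
    y-=d;F,T,_=go(y,p)
    if T[2]>.8 or np.hypot(*F[:2])>8:break
    p[:2]+=F[:2]*4e-5*(np.hypot(*F[:2])>1.2)
json.dump([F0.tolist(),T0.tolist(),p.tolist(),y],open("f0.json","w"))
E
```

```text
23.98 64.5 64.5 -0.01 [-5.78 -1.41 12.65] [-0.133  1.567  0.016]
24.28 64.5 64.5 0.02 [-2.85 -0.56  6.05] [-0.029  0.738  0.017]
24.58 64.5 64.5 0.05 [-0.65 -0.01  4.58] [0.052 0.343 0.003]
24.88 61.5 61.57 0.05 [ 0.67 -0.38  4.73] [-0.085  0.041 -0.039]
25.18 58.5 58.59 0.05 [ 2.77 -1.19  3.49] [-0.171 -0.365 -0.008]
25.49 52.5 52.68 0.07 [ 4.38 -1.72  3.12] [-0.307 -0.786 -0.017]
25.9 40.5 40.6 0.11 [ 5.63 -2.61  2.73] [-0.482 -1.08  -0.014]
```

```bash
python3 - <<'E'
from h import *
st("now")
w=r.snapshot("wrist");t=r.snapshot("top");s=r.snapshot("side")
a=cv2.resize(w["frame"][60:260,130:380,::-1],(400,320),interpolation=2)
q=proj(t,[[.522,.143,.1]])[0].astype(int);b=cv2.resize(t["frame"][q[1]-40:q[1]+40,q[0]-50:q[0]+50,::-1],(400,320),interpolation=2)
q=proj(s,[[.522,.143,.12]])[0].astype(int);c=cv2.resize(s["frame"][q[1]-40:q[1]+40,q[0]-50:q[0]+50,::-1],(400,320),interpolation=2)
e=cv2.resize(w["frame"][:,:,::-1],(400,280));
cv2.imwrite("pics/m3.png",cv2.resize(np.vstack([np.hstack([a,b]),np.hstack([c,cv2.resize(e,(400,320))])]),(750,600)))
E
```

```text
now 25.9 [0.523  0.1428 0.3281] [ 1.7989e+02 -6.0000e-02  4.0600e+01] F [ 6.22 -2.9  -1.75] T [-0.514 -0.967 -0.006] op 0.0299 50.0
```

View pics/m3.png

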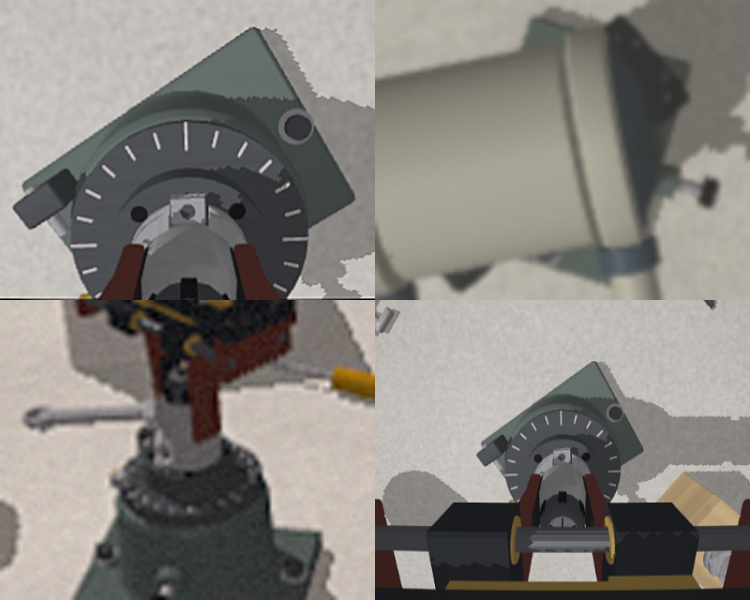

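The chuck and dial have turned together and the dog sits in the slot, so it is engaged. I'll continue clockwise and relieve side load.

```bash
python3 - <<'E'
from h import *
import json
F0,T0,p,y=json.load(open("f0.json"));F0,T0,p=map(np.array,(F0,T0,p))
def go(y,n=6):
    r.servo_line(p,[180,0,y],speed=.03);F,T=avg(n);F=F-F0;T=T-T0;s=r.sense()
    print(round(s["clock"],2),round(y,1),round(s["orientation"][2],2),p[:2].round(4),round(H(s["tcp_pos"][2]),2),F.round(2),T.round(3),round(s["joint_torque"][5],3))
    p[:2]+=F[:2]*8e-5*(np.hypot(*F[:2])>1.)
    return F,T,s
go(y);go(y)
while y>-12:
    y-=6;F,T,s=go(y)
    if T[2]>.5 or np.hypot(*F[:2])>9:break
json.dump([F0.tolist(),T0.tolist(),p.tolist(),y],open("f0.json","w"))
E
```

```text
26.35 40.5 40.62 [0.5228 0.1431] 0.11 [ 5.14 -2.39  2.92] [-0.424 -0.91  -0.015] -0.013
26.65 40.5 40.54 [0.5232 0.1429] 0.1 [ 4.73 -2.78  3.04] [-0.449 -0.799  0.061] 0.012
26.96 34.5 34.55 [0.5236 0.1426] 0.08 [ 4.15 -3.15  3.62] [-0.516 -0.701 -0.01 ] 0.043
27.27 28.5 28.56 [0.5239 0.1424] 0.06 [ 3.74 -3.53  3.78] [-0.613 -0.632 -0.008] 0.058
27.57 22.5 22.57 [0.5242 0.1421] 0.06 [ 2.82 -4.13  4.1 ] [-0.685 -0.505 -0.013] 0.05
27.88 16.5 16.56 [0.5244 0.1418] 0.05 [ 2.37 -4.44  4.82] [-0.736 -0.383 -0.016] 0.035
28.19 10.5 10.54 [0.5246 0.1414] 0.05 [ 1.52 -5.11  5.08] [-0.828 -0.315 -0.034] -0.006
28.5 4.5 4.55 [0.5247 0.141 ] 0.07 [ 1.28 -4.84  5.38] [-0.83  -0.187 -0.055] 0.015
28.81 -1.5 -1.45 [0.5248 0.1406] 0.05 [ 0.12 -5.2   5.61] [-0.849 -0.03  -0.062] -0.011
29.12 -7.5 -7.45 [0.5248 0.1402] 0.05 [-0.37 -4.83  5.79] [-0.835  0.056 -0.066] -0.009
29.43 -13.5 -13.45 [0.5248 0.1398] 0.05 [-0.59 -5.01  6.16] [-0.825  0.127 -0.058] -0.02
```

```bash
python3 - <<'E'
from h import *
import json
F0,T0,p,y=json.load(open("f0.json"));F0,T0,p=map(np.array,(F0,T0,p))
def go(y,n=6,g=1.2e-4):
    r.servo_line(p,[180,0,y],speed=.03);F,T=avg(n);F=F-F0;T=T-T0;s=r.sense()
    print(round(s["clock"],2),round(y,1),round(s["orientation"][2],2),p[:2].round(4),round(H(s["tcp_pos"][2]),2),F.round(2),T.round(3),round(s["joint_torque"][5],3))
    p[:2]+=F[:2]*g*(np.hypot(*F[:2])>.8)
    return F,T,s
for k in range(4):
    F,T,s=go(y)
    if np.hypot(*F[:2])<1:break
while y>-25:
    y-=1;F,T,s=go(y)
    if T[2]>.45 or np.hypot(*F[:2])>9:break
json.dump([F0.tolist(),T0.tolist(),p.tolist(),y],open("f0.json","w"))
E
```

```text
29.73 -13.5 -13.46 [0.5248 0.1394] 0.06 [-1.58 -2.92  6.54] [-0.471  0.291  0.   ] -0.017
30.02 -13.5 -13.47 [0.5246 0.1391] 0.03 [-1.23  0.04  6.2 ] [ 0.074  0.267 -0.007] -0.01
30.32 -13.5 -13.47 [0.5244 0.1391] 0.04 [-0.46  1.84  6.15] [ 0.441  0.149 -0.001] -0.006
30.62 -13.5 -13.49 [0.5244 0.1393] 0.01 [-0.    2.81  5.92] [0.63  0.059 0.01 ] -0.008
30.93 -14.5 -14.5 [0.5244 0.1396] 0.05 [-0.11  1.    6.03] [0.474 0.051 0.097] 0.095
31.23 -15.5 -15.51 [0.5244 0.1398] 0.05 [-0.57 -0.1   5.77] [0.263 0.022 0.088] 0.105
31.52 -16.5 -16.5 [0.5244 0.1398] 0.02 [-0.31 -1.12  6.29] [0.03 0.05 0.15] 0.158
31.82 -17.5 -17.46 [0.5243 0.1396] 0.06 [-0.01 -2.09  6.35] [-0.155  0.018  0.816] 0.831
```

The stop was met at yaw -17.5° with 0.82 N m. That matches the foot's axis at -16.1°, within measurement error. I'll ease most of the wind-up, release and retreat.

```bash
python3 - <<'E'
from h import *
import json
F0,T0,p,y=json.load(open("f0.json"));F0,T0,p=map(np.array,(F0,T0,p))
def go(y,n=6,g=6e-5):
    r.servo_line(p,[180,0,y],speed=.03);F,T=avg(n);F=F-F0;T=T-T0;s=r.sense()
    print(round(s["clock"],2),round(y,1),round(s["orientation"][2],2),p[:2].round(4),round(H(s["tcp_pos"][2]),2),F.round(2),T.round(3))
    p[:2]+=F[:2]*g*(np.hypot(*F[:2])>.8)
    return F,T,s
for y in (-17.5,-17.5,-17.5,-17.3):
    F,T,s=go(y)
r.grab(5);r.wait(.3);st("g5")
r.let_go();r.wait(.2);st("open")
q=r.sense()["tcp_pos"]
r.servo_line([q[0],q[1],.43],speed=.12);r.wait(.3);st("up")
w=r.snapshot("wrist")
import pickle;pickle.dump(w,open("end.pkl","wb"))
r.reach([.42,.0,.45],[180,0,-17]);r.wait(.3)
t=r.snapshot("top");S=r.snapshot("side");st("away")
e=cv2.resize(w["frame"][50:300,90:423,::-1],(800,600),interpolation=2)
q=proj(t,[[.522,.143,.15]])[0].astype(int);e[:240,:300]=cv2.resize(t["frame"][q[1]-40:q[1]+40,q[0]-50:q[0]+50,::-1],(300,240),interpolation=2)
q=proj(S,[[.522,.143,.13]])[0].astype(int);e[:240,500:]=cv2.resize(S["frame"][q[1]-40:q[1]+40,q[0]-50:q[0]+50,::-1],(300,240),interpolation=2)
cv2.imwrite("pics/m4.png",e)
E
```

```text
32.12 -17.5 -17.49 [0.5243 0.1394] 0.03 [ 0.37 -1.42  6.46] [-0.033  0.003  0.834]
32.42 -17.5 -17.49 [0.5243 0.1393] 0.03 [ 0.55 -0.27  6.55] [ 0.086 -0.032  0.859]
32.73 -17.5 -17.49 [0.5243 0.1393] 0.03 [0.43 0.03 6.73] [ 0.203 -0.061  0.856]
33.02 -17.3 -17.3 [0.5243 0.1393] 0.01 [0.37 0.62 6.69] [ 0.315 -0.046  0.7  ]
g5 33.54 [0.5243 0.1394 0.328 ] [-179.98    0.    -17.3 ] F [0.43 2.11 2.07] T [0.415 0.089 0.193] op 0.03 5.0
open 34.74 [0.5243 0.1393 0.328 ] [-180.     0.   -17.3] F [-0.96 -0.11  0.17] T [0.015 0.13  0.02 ] op 0.0876 0.0
up 36.04 [0.5244 0.1393 0.4295] [ 1.7998e+02  5.0000e-02 -1.7300e+01] F [-0.09  0.51 -0.26] T [ 0.024  0.184 -0.019] op 0.0877 0.0
away 37.23 [4.204e-01 4.000e-04 4.497e-01] [ 1.7999e+02  5.0000e-02 -1.6950e+01] F [-0.58 -1.01  0.52] T [ 0.001  0.151 -0.027] op 0.0876 0.0
```

View pics/m4.png

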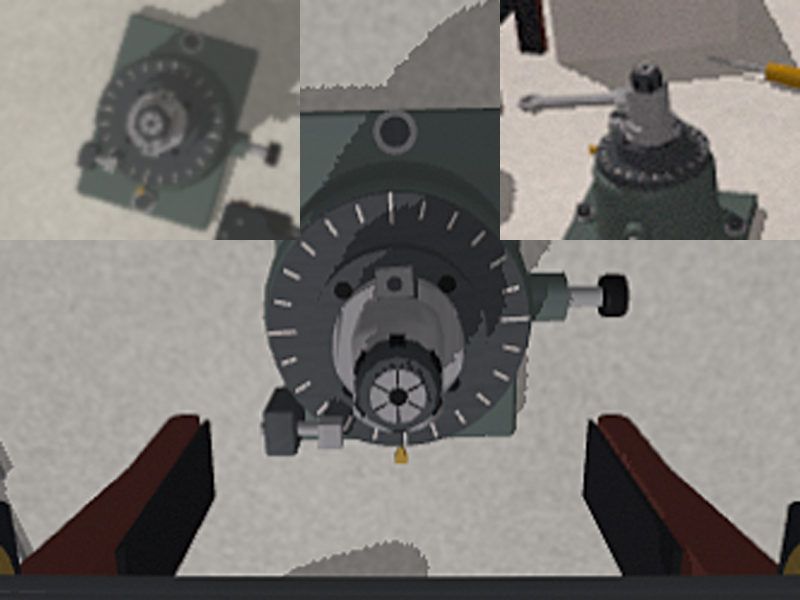

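The final view shows the dial lug at (330,430) against the stop screw at (310,428). The dog is in the slot at (394,283), the flange is down on the nose and the gripper is clear.

```bash
python3 -c "
from station import r
print(r.hand_in())"
```

```text
the job is handed in; nothing more can be done
None
```

The collet chuck is home in the spindle with its flange on the nose and its slots over the dogs, turned clockwise against the zero stop and released; the job was handed in at about 37 s on the robot's clock.

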